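# Fish the dropped spacer ring out of the gap beside the bench scale

## Robot

A 6-joint arm with a two-finger parallel gripper is mounted at the origin on the work surface. World frame = base frame: x ahead of the robot, y to its left, z up, the work surface at z = 0. Lengths are in m, angles in rad, forces in N, time in s.
With the tool pointing down it reaches from about 0.35 to 0.975 m from the base axis. Payload 4.9 kg.
Tool frame: the origin (TCP) lies midway between the tips of the shut fingers; the grasp point (between the pads) lies 19 mm behind it; z points along the fingers, y is the line along which they close (so a half turn about z gives the same grasp; the last joint's range is limited). The gripper opens to 85 mm and grips with 20 to 120 N. Pads are 22 mm wide; open, the fingers measure 114 mm over their backs; the gripper's body (76 mm by 85 mm) begins 54 mm behind the grasp point. The pads swing forward as they close: fully open they stand 13 mm farther back than shut.
Start: joints at [1.165, 0.053, 1.613, -0, 1.476, -0.119], TCP at [0.177, 0.599, 0.231] pointing down, gripper open.
Joint ranges: [-3.01, 3.01], [-1.01, 2.22], [0.06, 2.58], [-1.02, 4.17], [0.09, 2.62], [-3.14, 3.14]. Speed limits (rad/s): [2.57, 2.57, 3.14, 3.14, 3.14, 3.14].

## Interface

Orientations are given as a unit quaternion [w, x, y, z].
In Python, from plant import * gives the robot as it stands.
- The arm moves only by the tool jog_arm, never from a script. Its argument "targets" is a list of rows, each a list of 3 entries, a list of its own where there are three numbers: the shift along the tool's x, y, z in units of 25 mm (1.0 is 25 mm), then the turn, a rotation vector about the tool's x, y, z in units of 8 degrees (1.0 is 8 degrees), then the opening in per cent of the stroke, from 0 (shut) to 100 (fully open). A call has 1 to 8 rows; each row is the pose to reach, as a shift and turn from the pose commanded when the call began, along the tool's axes at that moment; what a row does not reach only later rows make up. A row lasts 1/8 s, in which the tool goes at most 62.5 mm and 10.7 degrees, less where a joint would pass 70% of its speed; a pose out of reach is approached as far as the arm can. A call with a gripper value outside its range is refused whole. The fingers move at their own pace and stop on an object; the grip force is fixed at half the most. Time passes only in rows, so rows that repeat a pose let the fingers close. It gives the time, the measured TCP pose, the force, the opening and the grip force at its end, in the units of the state.
- state(): the state, without advancing time (a new reading comes with each control period).
- grab_frame(name): name is "scene" or "top" or "wrist"; returns (picture, depth): 384x512x3 uint8, red, green, blue; 384x512 float32, m along the optical axis (not along the pixel's ray), 0 where there is no reading.
- camera_params(name): a dict with "fovy" (degrees; the focal length in pixels is half the picture's height over the tangent of half this angle, whatever the lens; pixels are square), "cx", "cy" (the principal point, pixels), "rvec" (rotation vector, rad) and "tvec" (3), from world to camera coordinates, as OpenCV has them; the wrist camera has in their place "hand_eye" (4x4, takes a point from camera to tool coordinates, whose origin is the TCP and whose axes are the flange's). Camera axes: x right, y down, z forward; pixel columns grow to the right and rows downward; lengths in m; the calibration is good to about 2 mm. A picture is of the moment at which its call begins: read the wrist's pose just before it. camera_params takes no time and is no camera call.
- job_done(): hands the job in; it is judged then, once.
The state is a dict: "time": time; "joint_pos": joint angles; "joint_vel": joint speeds; "joint_efforts": joint torques, N m; "tool_pos": TCP position; "tool_rot": TCP orientation; "contact_force": force on the tool from outside, world axes, zero at the start; "ft_torque": the same for the moment, N m; "gripper_width": opening from 0.0 (shut) to 1.0 (fully open); "grasp_force": force on a finger pad.
Only numpy, scipy, OpenCV 4.12 (cv2) and the standard library are available. Lean on these libraries where they do the work, as an engineer would, in place of code of your own. Each camera call takes 0.05 s, during which the arm holds its last target. There are 200 camera calls.

## Task

A steel spacer ring has dropped into the narrow gap between the bench scale and the bag sealer, half under the scale's pan. Take the bent hook from its rack, let it down into the gap behind the ring, feel for the mat without pressing hard on anything, and rake the ring out of the gap's open front so that it lies flat on the bench just in front of the gap, wholly clear of it; then hang the hook back in its rack. Use only the hook on the ring, not the fingers, and leave everything else on the bench where it is.

Things in the scene. Friction and masses are not known exactly. Their poses are not given: they have to be found in the camera images.
- station: Fixed: bench scale (left, +y) and bag sealer (right, -y) on a dark mat 3 mm thick, a straight gap between them. Origin: at bench level, under the middle of the slot at the gap's open front; x runs along the gap, away from the open front, y to the scale, z up. Gap 250 mm long, open at the front (x below 0) and top, closed at x = 255 by a carton 90 mm high.
- gap_mouth (a point): On the mat, mid-slot, at the gap's open front; axes as the station's. The mat is the gap's floor. From above the gap is a slot 26 mm wide (y -13 to +13) between the sealer's side (top 77 mm above the bench) and the pan's edge. Below the pan it is wider. The mat goes on 140 mm in front of it; the strip x -110 to 0, y -90 to +90 there is free.
- pan_edge (a point): Front corner of the scale's steel pan at the slot (station x 0, y +13), at the pan's underside; axes as the station's. The pan is 12 mm thick, its underside 60 mm and top 72 mm above the bench. It overhangs: the scale's plinth below is set back to y = +39 (from x = 12 on), so at mat level the gap is 52 mm wide (y -13 to +39).
- spacer_center (a point): Steel spacer ring like a thick washer, lying flat: outer diameter 36 mm, hole 16 mm, 8 mm thick, 50 g. This point: its centre, half-way up; z its axis. It starts on the mat in the gap, station x 70 to 125 mm, y +12 to +18 mm, so partly under the pan.
- hook_handle (a point): Telescopic hook, 130 g, hanging upright, z up. Black square handle 20 x 20 mm, 60 mm tall, faces square to x and y; its lowest 6 mm is a round collar 28 mm across. This point: on the handle's axis, 35 mm above the collar's underside, 25 mm below the top: grip here.
- hook: The same hook; origin on its axis at the collar's underside. Below runs a round shank, 10 then 8 mm thick, bent square at its end into a level foot 8 mm thick that points along the hook's x, its tip 38 mm from the shank's axis. The telescope is set anew each time, unmeasured: the foot's underside is 128 to 160 mm below the handle point. It is stiff and does not give under 100 N.
- rack: Fixed hook rack; origin on the bench under the seat. Fork plate 8 mm thick, top 170 mm up, slot 14 mm wide running along x from 25 mm in front (-x, open end) to 35 mm behind the seat; the collar rests on its arms, the foot points to +x below. A post stands 60 mm behind; nothing above. Lift the hook 10 to 30 mm, draw it 60 mm towards -x, only then raise it; hang it back the reverse way.
- rack_seat (a point): Point on the rack, level with the fork plate's top (170 mm), in the middle of the slot: the hung hook's axis passes here and its handle point is 35 mm above it. Axes as the rack's.
- tape_roll: Loose bystander: roll of clear tape, 90 mm across, 48 mm high, on the scale's pan. Origin: centre of its underside.
- marker: Loose bystander: green marker pen, 120 mm long, lying on the mat to the left in front of the scale. Origin: its middle, underside.
- knife: Loose bystander: blue box knife, 185 mm long and 14 mm high, lying on the bench to the right of the mat's front part. Origin: middle of the handle, underside.
- tumbler: Loose bystander: grey tumbler, 80 mm across, 114 mm high, standing at the back right. Origin: centre of its underside.
- dispenser: Loose bystander: pink tape dispenser, 170 x 70 mm, 108 mm high, at the left. Origin: centre of its underside.
- stapler: Loose bystander: black stapler, 150 x 36 mm, 45 mm high, at the right. Origin: centre of its underside.

How it is judged:
On the way, in this order (a step that is already met when the one before it is completed fails the run):
1. the hook is let down into the gap, its foot below the pan (z of hook_handle in the frame of station below 0.182 m and x of hook_handle in the frame of station between 0.03 and 0.25 m and y of hook_handle in the frame of station between -0.02 and 0.02 m), for 0.2 s.
2. the ring lies flat on the bench in front of the gap, wholly clear of it (x of spacer_center in the frame of station between -0.1 and -0.022 m and y of spacer_center in the frame of station between -0.09 and 0.09 m and height (world z) of spacer_center below 0.014 m and angle between spacer_center's own z axis and vertical below 0.3 rad), for 0.2 s.
At the end, for the whole second after the job is handed in: The ring lies flat on the bench or mat in front of the gap, its centre 22 to 100 mm out from the open front and within 90 mm to either side of the slot's middle line; the hook hangs upright (within 6 degrees) in the rack, collar on the fork, its axis within 10 mm of the seat (all of step 2 and horizontal distance between hook_handle and rack_seat below 0.01 m and distance between hook_handle and rack_seat below 0.042 m and height (world z) of hook_handle above 0.199 m and angle between hook_handle's own z axis and vertical below 0.1 rad); the robot touches nothing.
It fails at once if the hook is pressed against the scale, the sealer, the carton or the mat with more than 32 N (contact force between hook and station above 32 N).
It fails at once if the fingers or arm touch the ring (contact force between any of the fingers, the arm and spacer above 0.3 N).
It fails at once if the arm or fingers strike the scale, sealer or carton (contact force between any of the fingers, the arm and station above 10 N).
It fails at once if a bystander is moved more than 30 mm (distance of any of tape_roll, marker, knife, tumbler, dispenser, stapler from where it was at the start of the episode above 0.03 m).
It also fails if it takes over 72 s, if anything falls off the work surface, if the arm or the gripper's body presses on something with over 40 N, if the wrist force passes 120 N, or if a joint passes its speed limit or range.

## Working session

There is one attempt and no reset: what is moved stays moved. The work goes in short steps, Python scripts to look and compute and a tool call to move; the robot and the scene stay as the last step left them, time stands still between calls to the robot, and variables do not carry over. Pictures are saved under pics/ and viewed, at most 10 in all, crops included, and the job is handed in when it is done.

Besides the shell and the picture viewer there is one more tool, called after "Call:" as name(argument=value, ...), one argument or row to a line, values as JSON. jog_arm: Moves the arm, as the interface text tells. Its arguments: {"type":"object","properties":{"targets":{"type":"array"}},"required":["targets"]}

```bash
ls; mkdir -p pics; cat > h.py <<'E'
from plant import *
import numpy as np, cv2
from scipy.spatial.transform import Rotation as R
def T(name, st=None):
    c=camera_params(name)
    f=192/np.tan(np.radians(c["fovy"])/2)
    if "hand_eye" in c:
        st=st or state(); q=st["tool_rot"]
        M=np.eye(4); M[:3,:3]=R.from_quat([q[1],q[2],q[3],q[0]]).as_matrix(); M[:3,3]=st["tool_pos"]
        M=M@np.array(c["hand_eye"])
    else:
        Rm=R.from_rotvec(np.ravel(c["rvec"])).as_matrix(); M=np.eye(4); M[:3,:3]=Rm.T; M[:3,3]=-Rm.T@np.ravel(c["tvec"])
    return M,f,c["cx"],c["cy"]
def cloud(name,d,st=None):
    M,f,cx,cy=T(name,st); v,u=np.mgrid[:384,:512]
    P=np.stack([(u-cx)/f*d,(v-cy)/f*d,d],-1)
    return P@M[:3,:3].T+M[:3,3]
def ray(name,u,v,z,st=None):
    M,f,cx,cy=T(name,st); r=M[:3,:3]@np.array([(u-cx)/f,(v-cy)/f,1]); return M[:3,3]+r*(z-M[2,3])/r[2]
def snap(name):
    st=state(); im,d=grab_frame(name); return st,im,d
E
python3 - <<'E'
from h import *
for n in ["scene","top"]:
    st,im,d=snap(n); np.savez(f"{n}.npz",im=im,d=d); cv2.imwrite(f"pics/{n}.png",cv2.resize(im[:,:,::-1],(800,600)))
    M,f,cx,cy=T(n); print(n,M.round(3),f)
print(st); print(camera_params("wrist"))
E
```

```text
pics
scene [[-0.708  0.581 -0.402  0.949]
 [ 0.706  0.576 -0.412  0.531]
 [-0.007 -0.575 -0.818  1.06 ]
 [ 0.     0.     0.     1.   ]] 354.6334420690479
top [[-0.002 -0.995  0.1    0.392]
 [-1.     0.002  0.008  0.048]
 [-0.008 -0.1   -0.995  1.504]
 [ 0.     0.     0.     1.   ]] 456.07393332544353
{'time': 0.05, 'joint_pos': array([ 1.16499693e+00,  5.33498294e-02,  1.61429026e+00, -2.05296839e-05,
        1.47598221e+00, -1.18996433e-01]), 'joint_vel': array([-0.00064834,  0.00067794, -0.00065118,  0.00112659,  0.00266898,
       -0.00072848]), 'joint_efforts': array([-1.40879416e-03, -3.95185483e+01, -3.71658111e+01, -2.04561738e-04,
        4.09453743e-03,  4.42159205e-06]), 'tool_pos': array([0.17656215, 0.59889881, 0.2300696 ]), 'tool_rot': array([-2.53374636e-04,  1.42909456e-01,  9.89735246e-01, -9.82738537e-04]), 'contact_force': array([-0.13513063, -0.01214281,  0.02234605]), 'ft_torque': array([-0.01637454, -0.04347394,  0.02472353]), 'grasp_force': 0.0, 'gripper_width': 1.0016262667963243}
{'fovy': 66.02751834428857, 'cx': 254.9101315034094, 'cy': 190.40949746152614, 'hand_eye': array([[-4.89842212e-05, -9.61633699e-01, -2.74336705e-01,
         7.00421529e-02],
       [ 9.99999884e-01,  8.42321520e-05, -4.73814438e-04,
        -1.46845192e-03],
       [ 4.78743901e-04, -2.74336696e-01,  9.61633583e-01,
        -1.43178582e-01],
       [ 0.00000000e+00,  0.00000000e+00,  0.00000000e+00,
         1.00000000e+00]])}
```

View pics/top.png

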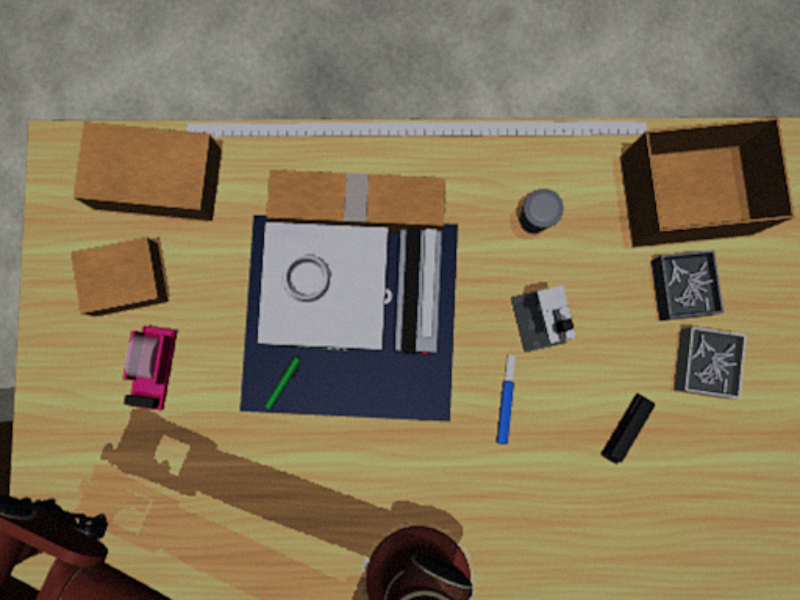

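View pics/scene.png

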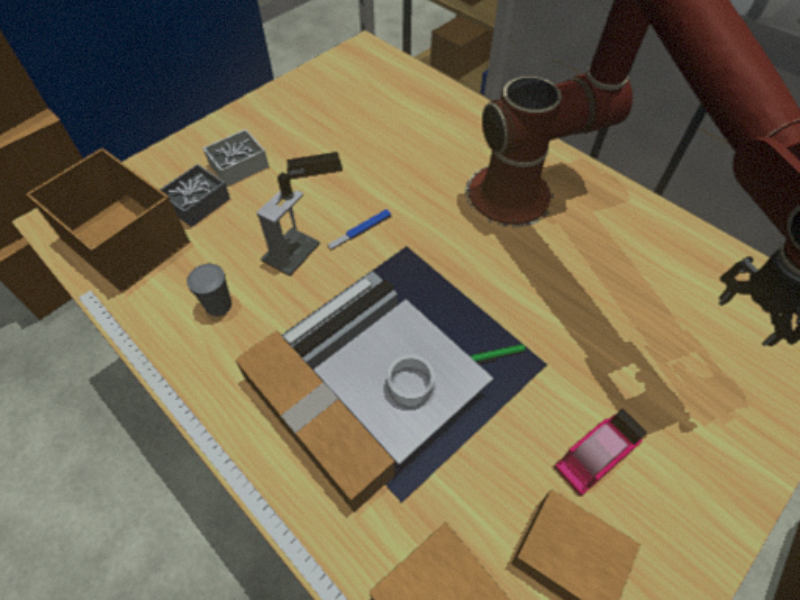

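Top view: the pan is at about (322,285) and the gap at (390,290). The ring is partly visible at (388,297). The rack is at (545,318), with the black handle at about (565,325). Next I'll measure by height bands.

```bash
python3 - <<'E'
from h import *
z=np.load("top.npz"); im,d=z["im"],z["d"]; P=cloud("top",d); s=512/800
def box(u0,u1,v0,v1):
    m=np.zeros((384,512),bool); m[int(v0*s):int(v1*s),int(u0*s):int(u1*s)]=1; return m
def rep(n,m):
    p=P[m]; r=cv2.minAreaRect(p[:,:2].astype(np.float32)); print(n,m.sum(),"z",np.percentile(p[:,2],[5,50,95]).round(4),"rect",np.round(r[0],4),np.round(r[1],4),round(r[2],2)); print(cv2.boxPoints(r).round(4).tolist())
hsv=cv2.cvtColor(im,cv2.COLOR_RGB2HSV)
pan=box(250,392,215,355)&(abs(P[...,2]-.072)<.006); rep("pan",pan)
rep("sealer",box(392,445,222,360)&(P[...,2]>.06)&(P[...,2]<.09))
rk=box(500,590,270,365)
rep("fork",rk&(P[...,2]>.16)&(P[...,2]<.18)); rep("handle",rk&(P[...,2]>.22)); 
# ring
rb=box(380,397,260,330); g=rb&(P[...,2]<.03)&(hsv[...,2]>110)
rep("ring",g)
print("floor",np.median(P[box(395,440,365,400)][:,2]), "bench", np.median(P[box(460,490,365,400)][:,2]))
rep("mat",box(230,470,205,430)&(hsv[...,0]>105)&(hsv[...,0]<130)&(hsv[...,1]>80))
k=4
a=cv2.resize(im[130:240,235:285,::-1],None,fx=5.4,fy=5.4,interpolation=cv2.INTER_CUBIC)
b=cv2.resize(im[165:235,315:380,::-1],None,fx=7,fy=7,interpolation=cv2.INTER_CUBIC)
c=np.zeros((600,800,3),np.uint8); c[:a.shape[0],:a.shape[1]]=a[:600]; c[:b.shape[0],300:300+b.shape[1]]=b; cv2.imwrite("pics/c1.png",c)
E
```

```text
pan 5602 z [0.0675 0.0721 0.0766] rect [0.5992 0.1906] [0.2563 0.2568] 86.96
[[0.4641999900341034, 0.06939999759197235], [0.7207000255584717, 0.055799998342990875], [0.7343000173568726, 0.3116999864578247], [0.47780001163482666, 0.325300008058548]]
sealer 2132 z [0.0622 0.0742 0.0818] rect [0.5925 0.0028] [0.1044 0.2622] 88.91
[[0.46050000190734863, -0.04690000042319298], [0.722599983215332, -0.05180000141263008], [0.7246000170707703, 0.05249999836087227], [0.4625000059604645, 0.057500001043081284]]
fork 479 z [0.1649 0.1701 0.1755] rect [ 0.526  -0.2561] [0.1009 0.0511] 12.33
[[0.47119998931884766, -0.2418999969959259], [0.4821999967098236, -0.29190000891685486], [0.5806999802589417, -0.2703000009059906], [0.5698000192642212, -0.22040000557899475]]
handle 68 z [0.224  0.2304 1.5042] rect [ 0.453  -0.1102] [0.0202 0.3385] 17.61
[[0.3921999931335449, 0.04800000041723251], [0.49459999799728394, -0.27459999918937683], [0.5138000249862671, -0.2685000002384186], [0.4113999903202057, 0.054099999368190765]]
ring 33 z [0.0012 0.0104 0.015 ] rect [0.5748 0.0607] [0.0148 0.0434] 85.49
[[0.5525000095367432, 0.05510000139474869], [0.59579998254776, 0.05169999971985817], [0.597000002861023, 0.06639999896287918], [0.5536999702453613, 0.0697999969124794]]
floor 0.002922102273821281 bench -0.00027639698609216445
mat 7227 z [-0.0024  0.0031  0.0088] rect [0.5399 0.1404] [0.4376 0.4158] 87.03
[[0.32089999318122864, -0.0674000009894371], [0.7361999750137329, -0.08889999985694885], [0.758899986743927, 0.3481000065803528], [0.34360000491142273, 0.36970001459121704]]
```

View pics/c1.png

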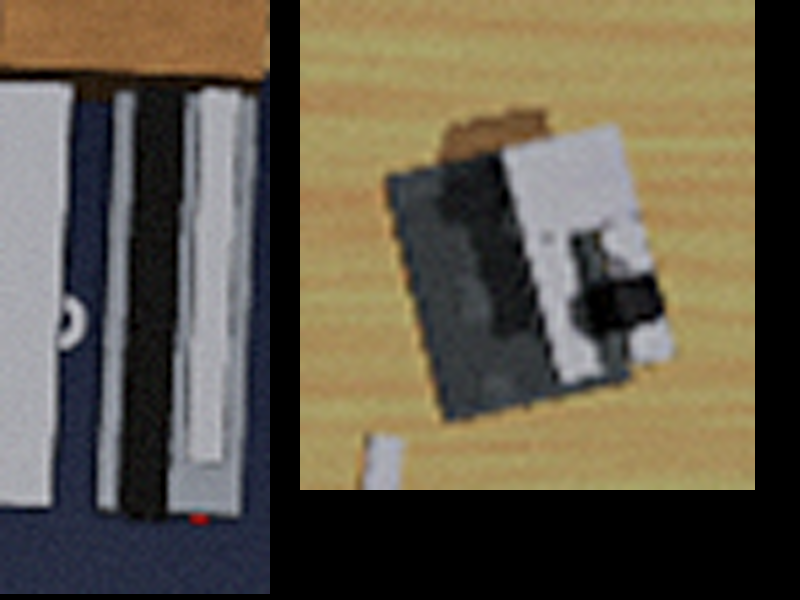

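Crop: the gap runs from (76,510) to (95,90), with the ring's right arc at (70,322), mostly under the pan. The rack is yawed about +12°, its open end towards the robot. I'll move the wrist camera over the gap for finer measurements.

Call:
jog_arm(
  targets=[
    [[-9.6, -8.4, -2.6], [0, 0, 0], 100],
    [[-9.6, -8.4, -2.6], [0, 0, 0], 100],
    [[-9.6, -8.4, -2.6], [0, 0, 0], 100],
    [[-9.6, -8.4, -2.6], [0, 0, 0], 100],
    [[-9.6, -8.4, -2.6], [0, 0, 0], 100],
    [[-9.6, -8.4, -2.6], [0, 0, 0], 100],
    [[-9.6, -8.4, -2.6], [0, 0, 0], 100],
  ],
)

```text
time: 0.98
tool_pos: [0.3478, 0.3298, 0.2961]
tool_rot: [-0.0, 0.144, 0.99, 0.0]
contact_force: [-0.6, -0.4, -1.3]
gripper_width: 1.001
grasp_force: 0.0
```

Call:
jog_arm(
  targets=[
    [[-9.6, -8.4, -2.6], [0, 0, 0], 100],
    [[-9.6, -8.4, -2.6], [0, 0, 0], 100],
    [[-9.6, -8.4, -2.6], [0, 0, 0], 100],
    [[-9.6, -8.4, -2.6], [0, 0, 0], 100],
    [[-9.6, -8.4, -2.6], [0, 0, 0], 100],
    [[-9.6, -8.4, -2.6], [0, 0, 0], 100],
    [[-9.6, -8.4, -2.6], [0, 0, 0], 100],
    [[-9.6, -8.4, -2.6], [0, 0, 0], 100],
  ],
)

```text
time: 1.98
tool_pos: [0.5177, 0.0627, 0.3605]
tool_rot: [-0.001, 0.142, 0.99, 0.0]
contact_force: [0.5, 0.1, -0.6]
gripper_width: 0.999
grasp_force: 0.0
```

```bash
python3 - <<'E'
from h import *
st,im,d=snap("wrist"); print(st["tool_pos"],st["tool_rot"],st["time"]); np.savez("w1.npz",im=im,d=d); cv2.imwrite("pics/w1.png",cv2.resize(im[:,:,::-1],(800,600)))
import pickle; pickle.dump(st,open("w1.pkl","wb"))
E
```

```text
[0.51768498 0.0626827  0.36052621] [-7.31434991e-04  1.41592858e-01  9.89924688e-01  2.00809079e-04] 1.975
```

View pics/w1.png

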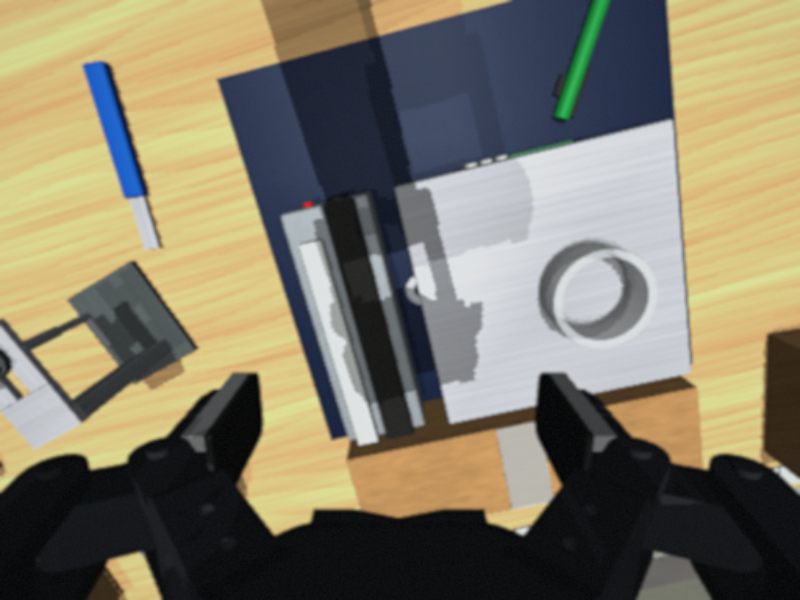

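Wrist view (800x600): the pan's corner is at (395,187) with its edge running to (447,423). The sealer's edge runs from (375,192) to (425,425). The ring arc shows at (413,290), and the rack with the hook at the lower left, around (40,390).

```bash
cat > m1.py <<'E'
from h import *
import pickle
st=pickle.load(open("w1.pkl","rb")); z=np.load("w1.npz"); im,d=z["im"],z["d"]; P=cloud("wrist",d,st); s=.64
print("cam",T("wrist",st)[0][:3,3].round(3), P[20:30,250:270,2].mean())
L=[];S=[]
for v in range(int(200*s),int(395*s)):
    uc=int((385+(v/s-190)*.218)*s)   # gap middle
    h=P[v,:,2]; 
    a=uc
    while h[a]<.045 and a>uc-25: a-=1
    b=uc
    while h[b]<.045 and b<uc+25: b+=1
    S.append(ray("wrist",a+.5,v,.045,st)[:2]); L.append(ray("wrist",b-.5,v,.072,st)[:2])
for n,E in (("sealer",S),("pan",L)):
    E=np.array(E); c=np.polyfit(E[:,0],E[:,1],1)
    for _ in range(3):
        r=E[:,1]-np.polyval(c,E[:,0]); k=abs(r)<.003; c=np.polyfit(E[k,0],E[k,1],1)
    print(n,k.sum(),len(E),"yaw",np.degrees(np.arctan(c[0])),"y@.47,.60,.70",np.polyval(c,[.47,.6,.7]).round(4),"rms",r[k].std())
# pan front edge: columns
F=[]
for u in range(int(420*s),int(640*s),3):
    h=P[:,u,2]; g=im[:,u].min(1).astype(int)
    v=int(260*s)
    while h[v]>.05 and v>80: v-=1
    F.append(ray("wrist",u,v+.5,.072,st)[:2])
F=np.array(F); c=np.polyfit(F[:,1],F[:,0],1)
for _ in range(3):
    r=F[:,0]-np.polyval(c,F[:,1]);k=abs(r)<.004;c=np.polyfit(F[k,1],F[k,0],1)
print("front edge x at y=.078,.3",np.polyval(c,[.065,.078,.3]),"yaw",-np.degrees(np.arctan(c[0])),r[k].std())
E
python3 m1.py
python3 - <<'E'
import sys; sys.path.insert(0,'.')
import os; os.chdir('.')
from h import *; import pickle
st=pickle.load(open("w1.pkl","rb")); im=np.load("w1.npz")["im"]
cv2.imwrite("pics/c2.png",cv2.resize(im[170:205,245:285,::-1],(800,600),interpolation=cv2.INTER_NEAREST))
E
```

```text
cam [0.45  0.081 0.504] 0.0037621710700922917
sealer 118 124 yaw -2.9344440042401376 y@.47,.60,.70 [0.0446 0.0379 0.0328] rms 0.0004398108552441516
pan 119 124 yaw -2.8586965981900048 y@.47,.60,.70 [0.0705 0.064  0.059 ] rms 0.00045286389798989936
front edge x at y=.078,.3 [0.46473754 0.46539529 0.47662756] yaw -2.896458835277548 0.0004352811112100248
```

View pics/c2.png

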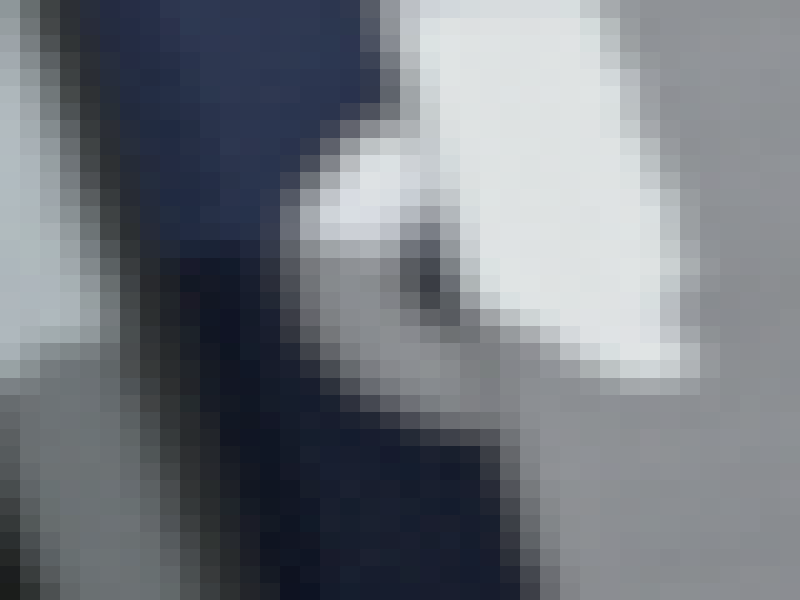

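```bash
cat >> h.py <<'E'
YS=np.radians(-2.90); OS=np.array([.4647,.0578])
def st2w(x,y): return OS+np.array([np.cos(YS)*x-np.sin(YS)*y,np.sin(YS)*x+np.cos(YS)*y])
def w2st(p):
    q=np.array(p[:2])-OS; return np.array([np.cos(YS)*q[0]+np.sin(YS)*q[1],-np.sin(YS)*q[0]+np.cos(YS)*q[1]])
E
python3 - <<'E'
from h import *; import pickle
from scipy.optimize import least_squares
st=pickle.load(open("w1.pkl","rb"))
pts=[(385,112),(345,130),(300,178),(280,235),(285,290),(308,345),(350,388),(400,412),(480,432)]
for z in (.011,.007):
    W=np.array([w2st(ray("wrist",245+x/20-.5,170+y/17.14-.5,z,st)) for x,y in pts])
    r=least_squares(lambda c:np.hypot(*(W-c).T)-.018,[.1,.015]); print(z,r.x.round(4),r.fun.round(4))
# rack
d=np.load("top.npz")["d"]; P=cloud("top",d); s=.64
m=np.zeros(d.shape,bool); m[int(270*s):int(365*s),int(500*s):int(590*s)]=1
h=m&(P[...,2]>.215)&(P[...,2]<.25); p=P[h]; r=cv2.minAreaRect(p[:,:2].astype(np.float32)); print("handle",h.sum(),np.median(p[:,2]),r, p[:,:2].mean(0))
f=m&(abs(P[...,2]-.170)<.008); r=cv2.minAreaRect(P[f][:,:2].astype(np.float32)); print("fork",r)
E
```

```text
0.011 [0.1158 0.0157] [-0.0004  0.0002  0.0003  0.0001 -0.0002 -0.      0.     -0.0003  0.0002]
0.007 [0.1168 0.0154] [-0.0003  0.0002  0.0003  0.0001 -0.0002 -0.0001  0.     -0.0002  0.0003]
handle 59 0.2294915889456257 ((0.5009313225746155, -0.26179808378219604), (0.019412364810705185, 0.0197049081325531), 12.840871810913086) [ 0.50029869 -0.26057391]
fork ((0.5259724855422974, -0.2561222016811371), (0.10087796300649643, 0.05113960802555084), 12.32878303527832)
```

```bash
cat >> h.py <<'E'
def go(x,y,z,yawx=None):
    "units from the present pose to TCP x,y,z, tool x at world yaw (deg), pointing down"
    st=state(); q=st["tool_rot"]; Rt=R.from_quat([q[1],q[2],q[3],q[0]])
    s=Rt.inv().apply(np.array([x,y,z])-st["tool_pos"])/.025
    r=np.zeros(3)
    if yawx is not None:
        a=np.radians(yawx); c,n=np.cos(a),np.sin(a); G=R.from_matrix(np.array([[c,n,0],[n,-c,0],[0,0,-1.]]))
        r=np.degrees((Rt.inv()*G).as_rotvec())/8
    m=Rt.as_matrix(); print("t",st["time"],"tcp",st["tool_pos"].round(4),"F",st["contact_force"].round(2),"yaw",np.degrees(np.arctan2(m[1,0],m[0,0])).round(2),"tilt",np.degrees(np.arccos(-m[2,2])).round(2),"g",round(st["gripper_width"],3))
    print("shift",s.round(2),"turn",r.round(2))
E
python3 -c "
from h import *
go(.501,-.2615,.29,102.4)"
```

```text
t 2.025 tcp [0.5176 0.0627 0.3607] F [0.58 0.67 0.44] yaw 163.73 tilt 0.06 g 1.001
shift [ -3.   -12.63   2.82] turn [-0.   -0.01  7.67]
```

Call:
jog_arm(
  targets=[
    [[-3, -12.6, 2.8], [0, 0, 7.67], 100],
    [[-3, -12.6, 2.8], [0, 0, 7.67], 100],
    [[-3, -12.6, 2.8], [0, 0, 7.67], 100],
    [[-3, -12.6, 2.8], [0, 0, 7.67], 100],
    [[-3, -12.6, 2.8], [0, 0, 7.67], 100],
    [[-3, -12.6, 2.8], [0, 0, 7.67], 100],
    [[-3, -12.6, 2.8], [0, 0, 7.67], 100],
    [[-3, -12.6, 2.8], [0, 0, 7.67], 100],
  ],
)

```text
time: 3.02
tool_pos: [0.5016, -0.2609, 0.2917]
tool_rot: [0.0, 0.626, 0.779, 0.0]
contact_force: [0.4, -0.6, 0.7]
gripper_width: 1.004
grasp_force: 0.0
```

```bash
python3 -c "
from h import *
go(.501,-.2615,.186,102.4)
st,im,d=snap('wrist')
P=cloud('wrist',d,st); h=(P[...,2]>.215)&(P[...,2]<.245)&(np.hypot(P[...,0]-.5,P[...,1]+.26)<.04)
f=P[h][:,:2].astype(np.float32); print(h.sum(),cv2.minAreaRect(f),np.median(P[h][:,2]))
cv2.imwrite('pics/w2.png',cv2.resize(im[:,:,::-1],(800,600)))
"
```

```text
t 3.025 tcp [ 0.5016 -0.2609  0.2917] F [ 0.44 -0.63  0.7 ] yaw 102.43 tilt 0.03 g 1.004
shift [-0.02 -0.03  4.23] turn [ 0. -0.  0.]
782 ((0.5013368725776672, -0.2636723220348358), (0.01970026083290577, 0.01976570300757885), 12.255040168762207) 0.2301316934917169
```

View pics/w2.png

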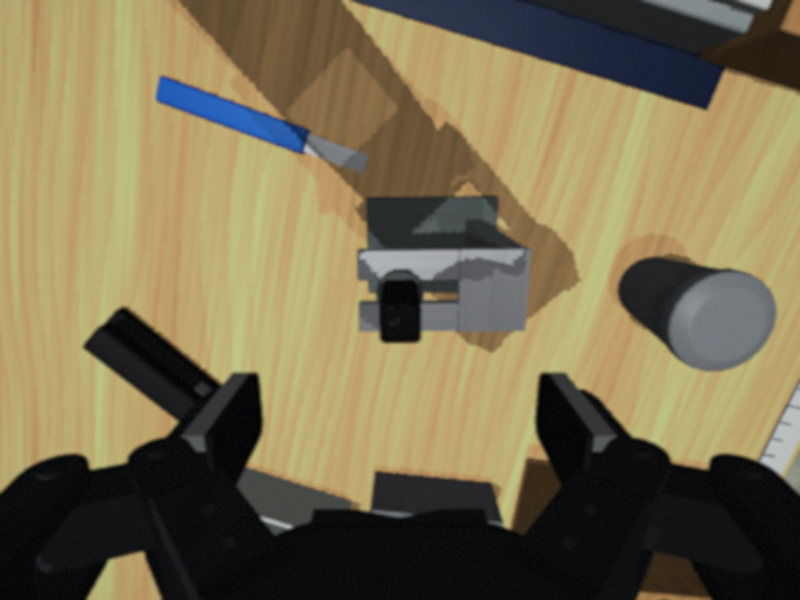

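The handle at (400,305) is centred between the fingers, so I'll descend and grip.

Call:
jog_arm(
  targets=[
    [[-0.06, -0.03, 2], [0, 0, 0], 100],
    [[-0.06, -0.03, 3.5], [0, 0, 0], 100],
    [[-0.06, -0.03, 4.23], [0, 0, 0], 100],
    [[-0.06, -0.03, 4.23], [0, 0, 0], 100],
  ],
)

```text
time: 3.58
tool_pos: [0.5006, -0.263, 0.1848]
tool_rot: [-0.001, 0.627, 0.779, -0.0]
contact_force: [0.5, -0.3, -0.6]
gripper_width: 0.999
grasp_force: 0.0
```

Call:
jog_arm(
  targets=[
    [[0, 0, 0], [0, 0, 0], 10],
    [[0, 0, 0], [0, 0, 0], 10],
    [[0, 0, 0], [0, 0, 0], 10],
    [[0, 0, 0], [0, 0, 0], 10],
    [[0, 0, 0], [0, 0, 0], 10],
    [[0, 0, 0], [0, 0, 0], 10],
    [[0, 0, 0], [0, 0, 0], 10],
    [[0, 0, 0], [0, 0, 0], 10],
  ],
)

```text
time: 4.58
tool_pos: [0.5013, -0.2644, 0.1865]
tool_rot: [0.001, 0.628, 0.778, 0.0]
contact_force: [0.7, -0.1, 5.1]
gripper_width: 0.229
grasp_force: 58.8
```

```bash
python3 -c "
from h import *
go(.501,-.2615,.186,102.4)"
```

```text
t 4.575 tcp [ 0.5013 -0.2644  0.1865] F [ 0.69 -0.06  5.1 ] yaw 102.21 tilt 0.09 g 0.229
shift [0.12 0.01 0.02] turn [ 0.01  0.01 -0.02]
```

Call:
jog_arm(
  targets=[
    [[0, 0, -0.4], [0, 0, 0], 10],
    [[0, 0, -0.8], [0, 0, 0], 10],
    [[0, -0.6, -0.8], [0, 0, 0], 10],
    [[0, -1.4, -0.8], [0, 0, 0], 10],
    [[0, -2.2, -0.8], [0, 0, 0], 10],
    [[0, -2.9, -0.8], [0, 0, 0], 10],
    [[0, -2.9, -0.8], [0, 0, 0], 10],
  ],
)

```text
time: 5.45
tool_pos: [0.4286, -0.2799, 0.2055]
tool_rot: [0.0, 0.629, 0.778, 0.0]
contact_force: [0.6, -0.8, -1.8]
gripper_width: 0.223
grasp_force: 58.8
```

Call:
jog_arm(
  targets=[
    [[0, 0, -1], [0, 0, 0], 10],
    [[0, 0, -2.5], [0, 0, 0], 10],
    [[0, 0, -4], [0, 0, 0], 10],
    [[0, 0, -5], [0, 0, 0], 10],
    [[0, 0, -5], [0, 0, 0], 10],
  ],
)

```text
time: 6.08
tool_pos: [0.4309, -0.2801, 0.3333]
tool_rot: [0.003, 0.628, 0.778, 0.0]
contact_force: [0.2, -1.1, -1.1]
gripper_width: 0.223
grasp_force: 58.9
```

```bash
python3 - <<'E'
from h import *
x,y=st2w(.152,-.004); print(x,y); go(x,y,.30,87.1)
for n in ["scene","wrist"]:
    st,im,d=snap(n); np.savez(f"{n}2.npz",im=im,d=d); cv2.imwrite(f"pics/{n}2.png",cv2.resize(im[:,:,::-1],(800,600)))
E
```

```text
0.6163029705316895 0.04611499567960283
t 6.075 tcp [ 0.4309 -0.2801  0.3333] F [ 0.22 -1.11 -1.13] yaw 102.22 tilt 0.31 g 0.223
shift [11.19 10.01  1.32] turn [0.03 0.03 1.89]
```

View pics/scene2.png

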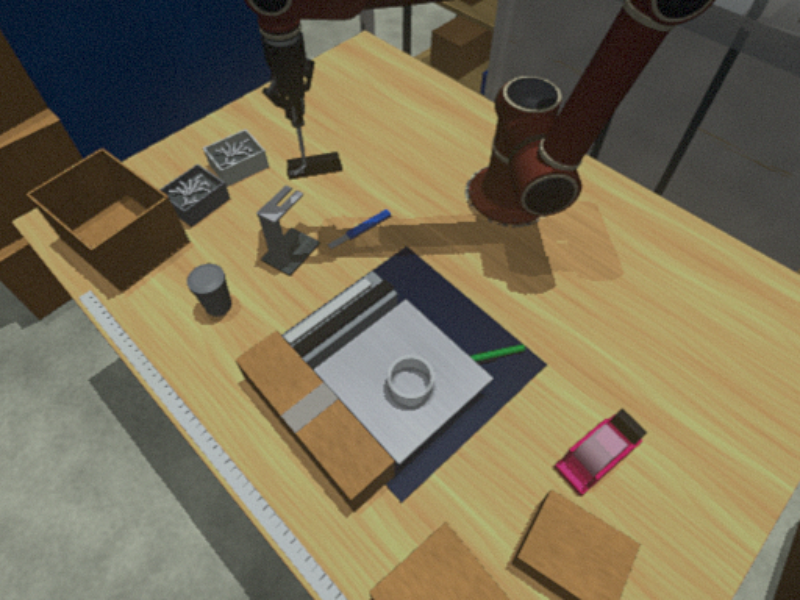

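```bash
cat > foot.py <<'E'
from h import *
def foot(name,d,st,hy):
    P=cloud(name,d,st); t=st["tool_pos"]; a=np.radians(hy); Q=P-t
    X=np.cos(a)*Q[...,0]+np.sin(a)*Q[...,1]; Y=-np.sin(a)*Q[...,0]+np.cos(a)*Q[...,1]; Z=Q[...,2]
    m=(d>0)&(abs(Y)<.02)&(X>-.02)&(X<.055)&(Z<-.03)&(Z>-.16)
    s=m&(abs(X)<.02)&(Z>-.09)
    print(name,m.sum(),"minZ",np.sort(Z[m])[:5].round(4),"shank n",s.sum(),"X",np.median(X[s]).round(4),"Y",np.median(Y[s]).round(4))
    for lo in np.arange(-.155,-.02,.006):
        k=m&(Z>=lo)&(Z<lo+.006)
        if k.sum()>1: print(round(lo,3),k.sum(),"X",X[k].min().round(4),X[k].max().round(4),"Y",Y[k].mean().round(4))
E
python3 - <<'E'
from foot import *
st=state(); 
for n in ("scene","wrist"): foot(n,np.load(n+"2.npz")["d"],st,12.3)
E
```

```text
scene 88 minZ [-0.1598 -0.158  -0.1323 -0.1308 -0.1273] shank n 44 X 0.0064 Y 0.0023
-0.131 4 X 0.0049 0.0255 Y 0.0025
-0.125 21 X 0.0041 0.0399 Y 0.001
-0.119 4 X 0.0033 0.0079 Y 0.0013
-0.113 5 X 0.0022 0.0102 Y 0.0005
-0.107 2 X 0.0033 0.0061 Y -0.0003
-0.095 5 X 0.0028 0.0084 Y 0.0016
-0.089 4 X 0.0024 0.0059 Y 0.0013
-0.083 3 X 0.0004 0.0092 Y 0.0023
-0.077 5 X 0.0054 0.0083 Y 0.0012
-0.071 3 X 0.0061 0.0088 Y 0.0019
-0.065 5 X 0.0045 0.0083 Y 0.0031
-0.059 6 X -0.0 0.0091 Y 0.0024
-0.053 3 X 0.0033 0.0101 Y 0.0006
-0.047 4 X 0.0056 0.0087 Y 0.0019
-0.041 5 X 0.0029 0.0093 Y 0.0028
-0.035 5 X 0.0004 0.0111 Y 0.0029
wrist 667 minZ [-0.16   -0.16   -0.16   -0.1599 -0.1599] shank n 215 X -0.0011 Y 0.0046
-0.131 213 X -0.004 0.0366 Y 0.0013
-0.125 125 X -0.0039 0.0362 Y 0.0009
-0.119 13 X -0.0039 0.0033 Y 0.0034
-0.113 15 X -0.0038 0.0033 Y 0.0034
-0.107 15 X -0.0046 0.0032 Y 0.0034
-0.101 20 X -0.0046 0.0031 Y 0.0032
-0.095 12 X -0.0036 0.0022 Y 0.0036
-0.089 12 X -0.0051 0.0029 Y 0.0045
-0.083 25 X -0.005 0.0037 Y 0.0043
-0.077 25 X -0.0057 0.0035 Y 0.0042
-0.071 30 X -0.0056 0.0034 Y 0.0042
-0.065 35 X -0.0055 0.0041 Y 0.0042
-0.059 33 X -0.0053 0.004 Y 0.0041
-0.053 39 X -0.0052 0.0038 Y 0.0043
-0.047 16 X -0.0044 0.0023 Y 0.0048
```

Call:
jog_arm(
  targets=[
    [[1.5, 1.3, 0], [0, 0, 0], 10],
    [[3.2, 2.9, 0], [0, 0, 0.4], 10],
    [[4.9, 4.4, 0], [0, 0, 0.8], 10],
    [[6.6, 5.9, 0.3], [0, 0, 1.2], 10],
    [[8.3, 7.4, 0.6], [0, 0, 1.6], 10],
    [[9.9, 8.9, 1], [0.03, 0.03, 1.89], 10],
    [[11.2, 10, 1.3], [0.03, 0.03, 1.89], 10],
    [[11.2, 10, 1.3], [0.03, 0.03, 1.89], 10],
  ],
)

```text
time: 7.18
tool_pos: [0.6144, 0.0497, 0.2937]
tool_rot: [-0.005, 0.723, 0.69, -0.002]
contact_force: [0.0, -0.2, -1.2]
gripper_width: 0.224
grasp_force: 59.1
```

```bash
python3 - <<'E'
from foot import *
x,y=st2w(.152,-.003); go(x,y,.20,87.1); 
for n in ["wrist","scene"]:
    st,im,d=snap(n); foot(n,d,st,-2.9); np.savez(n+"3.npz",im=im,d=d)
    cv2.imwrite(f"pics/{n}3.png",cv2.resize(im[:,:,::-1],(800,600)))
E
```

```text
t 7.175 tcp [0.6144 0.0497 0.2937] F [ 0.   -0.22 -1.16] yaw 87.32 tilt 0.68 g 0.224
shift [-0.11  0.13  3.75] turn [-0.08 -0.03  0.03]
wrist 629 minZ [-0.1294 -0.1294 -0.1293 -0.1292 -0.1292] shank n 215 X -0.0012 Y 0.0045
-0.131 238 X -0.005 0.0355 Y 0.0016
-0.125 102 X -0.0049 0.0344 Y 0.0009
-0.119 12 X -0.0048 0.0025 Y 0.0035
-0.113 15 X -0.0047 0.0025 Y 0.0034
-0.107 15 X -0.0054 0.0024 Y 0.0035
-0.101 17 X -0.0053 0.0024 Y 0.0031
-0.095 17 X -0.0043 0.0015 Y 0.0038
-0.089 9 X -0.0057 0.0031 Y 0.004
-0.083 25 X -0.0056 0.0031 Y 0.0044
-0.077 29 X -0.0061 0.0031 Y 0.0042
-0.071 23 X -0.006 0.003 Y 0.0042
-0.065 37 X -0.0059 0.0037 Y 0.004
-0.059 35 X -0.0057 0.0036 Y 0.0039
-0.053 35 X -0.0054 0.0036 Y 0.0043
-0.047 20 X -0.0046 0.0028 Y 0.0045
scene 90 minZ [-0.1307 -0.1305 -0.129  -0.1287 -0.1286] shank n 42 X 0.0042 Y 0.0048
-0.131 29 X 0.0022 0.0383 Y 0.0032
-0.125 4 X 0.0022 0.0136 Y 0.0049
-0.119 4 X 0.0006 0.0064 Y 0.0039
-0.113 4 X 0.0007 0.0054 Y 0.0045
-0.107 4 X -0.0013 0.0054 Y 0.0045
-0.101 2 X 0.0026 0.0051 Y 0.0044
-0.095 2 X 0.0034 0.004 Y 0.005
-0.089 3 X 0.0016 0.007 Y 0.0043
-0.083 5 X 0.002 0.0062 Y 0.0036
-0.077 2 X 0.0006 0.0016 Y 0.0063
-0.071 4 X 0.0005 0.0064 Y 0.0042
-0.065 7 X -0.0032 0.0064 Y 0.0044
-0.059 4 X 0.0029 0.0065 Y 0.0045
-0.053 5 X 0.0009 0.007 Y 0.0046
-0.047 2 X 0.0012 0.0046 Y 0.006
-0.041 5 X 0.0 0.007 Y 0.0039
-0.035 4 X -0.0001 0.0076 Y 0.0047
```

View pics/wrist3.png

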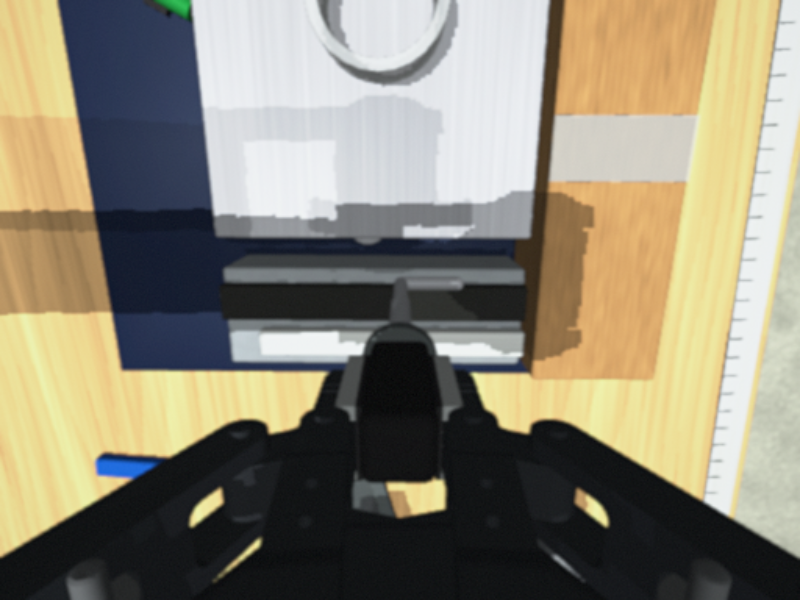

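The foot is at (400–460,285), aligned with the gap. I'll correct the pose and lower it part-way.

Call:
jog_arm(
  targets=[
    [[-0.11, 0.13, 0.6], [-0.08, -0.03, 0.03], 10],
    [[-0.11, 0.13, 1.2], [-0.08, -0.03, 0.03], 10],
    [[-0.11, 0.13, 1.5], [-0.08, -0.03, 0.03], 10],
    [[-0.11, 0.13, 1.5], [-0.08, -0.03, 0.03], 10],
  ],
)

```text
time: 7.78
tool_pos: [0.6173, 0.044, 0.2591]
tool_rot: [0.002, 0.726, 0.687, 0.001]
contact_force: [0.5, 0.5, -1.0]
gripper_width: 0.226
grasp_force: 59.0
```

```bash
python3 - <<'E'
from foot import *
x,y=st2w(.152,-.003); go(x,y,.15,87.1); print(w2st(state()["tool_pos"]))
E
```

```text
t 7.775 tcp [0.6173 0.044  0.2591] F [ 0.54  0.53 -1.01] yaw 86.81 tilt 0.25 g 0.226
shift [ 0.13 -0.06  4.36] turn [ 0.03  0.   -0.04]
[ 0.15313576 -0.00610937]
```

Call:
jog_arm(
  targets=[
    [[0.05, 0, 0.5], [0.02, 0, -0.02], 10],
    [[0.05, 0, 1], [0.02, 0, -0.02], 10],
    [[0.05, 0, 1.4], [0.02, 0, -0.02], 10],
    [[0.05, 0, 1.4], [0.02, 0, -0.02], 10],
    [[0.05, 0, 1.4], [0.02, 0, -0.02], 10],
    [[0.05, 0, 1.4], [0.02, 0, -0.02], 10],
  ],
)

```text
time: 8.52
tool_pos: [0.6187, 0.0455, 0.2263]
tool_rot: [0.002, 0.725, 0.688, 0.001]
contact_force: [-0.2, 0.2, -2.2]
gripper_width: 0.226
grasp_force: 59.0
```

```bash
python3 - <<'E'
from foot import *
x,y=st2w(.152,-.003); go(x,y,.15,87.1); print(w2st(state()["tool_pos"]))
st,im,d=snap("wrist"); foot("wrist",d,st,-2.9)
E
```

```text
t 8.525 tcp [0.6187 0.0455 0.2263] F [-0.21  0.2  -2.22] yaw 87.01 tilt 0.28 g 0.226
shift [ 0.06 -0.11  3.05] turn [ 0.04  0.   -0.01]
[ 0.15439794 -0.00451894]
wrist 931 minZ [-0.16 -0.16 -0.16 -0.16 -0.16] shank n 215 X -0.0003 Y 0.0042
-0.155 166 X -0.0199 0.0546 Y -0.004
-0.149 2 X -0.0196 -0.0124 Y -0.0198
-0.131 205 X -0.0029 0.0377 Y 0.0009
-0.125 133 X -0.0029 0.0373 Y 0.0004
-0.119 12 X -0.0029 0.0035 Y 0.0032
-0.113 14 X -0.0028 0.0034 Y 0.0031
-0.107 16 X -0.0037 0.0042 Y 0.0029
-0.101 19 X -0.0036 0.004 Y 0.0028
-0.095 13 X -0.0028 0.0031 Y 0.0034
-0.089 12 X -0.0043 0.0045 Y 0.0038
-0.083 23 X -0.0043 0.0044 Y 0.0041
-0.077 26 X -0.0049 0.0043 Y 0.0037
-0.071 26 X -0.0049 0.0041 Y 0.0039
-0.065 33 X -0.0048 0.0048 Y 0.0037
-0.059 37 X -0.0047 0.0046 Y 0.0038
-0.053 36 X -0.0046 0.0045 Y 0.0039
-0.047 19 X -0.0038 0.0036 Y 0.0045
```

Call:
jog_arm(
  targets=[
    [[0.08, -0.05, 0], [0.04, 0, 0], 10],
    [[0.08, -0.05, 0.5], [0.04, 0, 0], 10],
    [[0.08, -0.05, 1], [0.04, 0, 0], 10],
    [[0.08, -0.05, 1.5], [0.04, 0, 0], 10],
    [[0.08, -0.05, 2], [0.04, 0, 0], 10],
    [[0.08, -0.05, 2.5], [0.04, 0, 0], 10],
    [[0.08, -0.05, 2.7], [0.04, 0, 0], 10],
    [[0.08, -0.05, 2.7], [0.04, 0, 0], 10],
  ],
)

```text
time: 9.57
tool_pos: [0.6172, 0.0475, 0.1575]
tool_rot: [-0.001, 0.725, 0.688, -0.001]
contact_force: [0.1, 0.7, -0.4]
gripper_width: 0.227
grasp_force: 59.0
```

```bash
python3 - <<'E'
from foot import *
x,y=st2w(.152,-.003); go(x,y,.136,87.1); print(w2st(state()["tool_pos"]))
E
```

```text
t 9.575 tcp [0.6172 0.0475 0.1575] F [ 0.13  0.7  -0.45] yaw 87.01 tilt 0.16 g 0.227
shift [-0.02 -0.03  0.86] turn [-0.02  0.   -0.01]
[ 0.15283973 -0.00256124]
```

Call:
jog_arm(
  targets=[
    [[0, 0, 0.2], [0, 0, 0], 10],
    [[0, 0, 0.4], [0, 0, 0], 10],
    [[0, 0, 0.6], [0, 0, 0], 10],
    [[0, 0, 0.6], [0, 0, 0], 10],
    [[0, 0, 0.6], [0, 0, 0], 10],
  ],
)

```text
time: 10.2
tool_pos: [0.6174, 0.0475, 0.1431]
tool_rot: [-0.0, 0.725, 0.688, -0.001]
contact_force: [0.2, 0.1, -1.7]
gripper_width: 0.225
grasp_force: 59.0
```

Call:
jog_arm(
  targets=[
    [[0, 0, 0.06], [0, 0, 0], 10],
    [[0, 0, 0.06], [0, 0, 0], 10],
  ],
)

```text
time: 10.45
tool_pos: [0.6173, 0.0475, 0.1415]
tool_rot: [-0.001, 0.725, 0.688, -0.001]
contact_force: [0.3, -0.0, -1.3]
gripper_width: 0.228
grasp_force: 59.0
```

Call:
jog_arm(
  targets=[
    [[0, 0, 0.06], [0, 0, 0], 10],
    [[0, 0, 0.06], [0, 0, 0], 10],
  ],
)

```text
time: 10.7
tool_pos: [0.6173, 0.0475, 0.1398]
tool_rot: [-0.001, 0.725, 0.688, -0.001]
contact_force: [0.1, 1.0, -1.3]
gripper_width: 0.223
grasp_force: 59.0
```

Call:
jog_arm(
  targets=[
    [[0, 0, 0.06], [0, 0, 0], 10],
    [[0, 0, 0.06], [0, 0, 0], 10],
  ],
)

```text
time: 10.95
tool_pos: [0.6173, 0.0475, 0.1383]
tool_rot: [-0.001, 0.725, 0.688, -0.001]
contact_force: [-0.2, 0.2, -1.5]
gripper_width: 0.223
grasp_force: 59.0
```

Call:
jog_arm(
  targets=[
    [[0, 0, 0.04], [0, 0, 0], 10],
    [[0, 0, 0.04], [0, 0, 0], 10],
  ],
)

```text
time: 11.2
tool_pos: [0.6173, 0.0475, 0.1374]
tool_rot: [-0.001, 0.725, 0.688, -0.001]
contact_force: [-0.6, 0.4, -1.3]
gripper_width: 0.229
grasp_force: 59.0
```

Call:
jog_arm(
  targets=[
    [[0, 0, 0.03], [0, 0, 0], 10],
    [[0, 0, 0.03], [0, 0, 0], 10],
  ],
)

```text
time: 11.45
tool_pos: [0.6173, 0.0475, 0.1367]
tool_rot: [-0.001, 0.725, 0.688, -0.001]
contact_force: [0.2, -0.3, -1.5]
gripper_width: 0.226
grasp_force: 59.0
```

Call:
jog_arm(
  targets=[
    [[0, 0, 0.03], [0, 0, 0], 10],
    [[0, 0, 0.03], [0, 0, 0], 10],
  ],
)

```text
time: 11.7
tool_pos: [0.6175, 0.0475, 0.1362]
tool_rot: [-0.0, 0.725, 0.688, -0.001]
contact_force: [0.8, 0.5, 0.2]
gripper_width: 0.224
grasp_force: 59.5
```

Call:
jog_arm(
  targets=[
    [[0, 0, 0.03], [0, 0, 0], 10],
    [[0, 0, 0.03], [0, 0, 0], 10],
  ],
)

```text
time: 11.95
tool_pos: [0.6176, 0.0475, 0.1361]
tool_rot: [-0.0, 0.725, 0.688, -0.001]
contact_force: [-1.6, -0.0, 3.9]
gripper_width: 0.227
grasp_force: 60.0
```

Contact with the mat comes at TCP z = 0.1361, reading about 4 N. I'll lift 2 mm and swing the foot under the pan behind the ring.

Call:
jog_arm(
  targets=[
    [[-0.08, 0, -0.08], [0, 0, 0], 10],
    [[-0.08, 0, -0.08], [0, 0, -1], 10],
    [[-0.08, 0, -0.08], [0, 0, -2], 10],
    [[-0.08, 0, -0.08], [0, 0, -3], 10],
    [[-0.08, 0, -0.08], [0, 0, -4], 10],
    [[-0.08, 0, -0.08], [0, 0, -5], 10],
    [[-0.08, 0, -0.08], [0, 0, -6], 10],
    [[-0.08, 0, -0.08], [0, 0, -6], 10],
  ],
)

```text
time: 12.95
tool_pos: [0.6169, 0.0454, 0.1365]
tool_rot: [-0.001, 0.383, 0.924, -0.001]
contact_force: [0.0, 0.6, -0.8]
gripper_width: 0.225
grasp_force: 59.2
```

```bash
python3 - <<'E'
from foot import *
x,y=st2w(.152,-.0045); go(x,y,.1378,183.1); print(w2st(state()["tool_pos"]))
E
```

```text
t 12.95 tcp [0.6169 0.0454 0.1365] F [ 0.04  0.56 -0.83] yaw 134.91 tilt 0.16 g 0.225
shift [ 0.03 -0.01 -0.05] turn [-0.01 -0.02 -6.02]
[ 0.15268164 -0.00471118]
```

Call:
jog_arm(
  targets=[
    [[0.02, 0, -0.05], [0, 0, -1], 10],
    [[0.02, 0, -0.05], [0, 0, -2], 10],
    [[0.02, 0, -0.05], [0, 0, -3], 10],
    [[0.02, 0, -0.05], [0, 0, -4], 10],
    [[0.02, 0, -0.05], [0, 0, -5], 10],
    [[0.02, 0, -0.05], [0, 0, -6], 10],
    [[0.02, 0, -0.05], [0, 0, -6], 10],
  ],
)

```text
time: 13.82
tool_pos: [0.6167, 0.0458, 0.1381]
tool_rot: [-0.001, -0.025, 1.0, -0.0]
contact_force: [-0.8, -0.5, 0.3]
gripper_width: 0.226
grasp_force: 59.2
```

```bash
python3 - <<'E'
from foot import *
x,y=st2w(-.030,-.0045); go(x,y,.1375,183.1); print(w2st(state()["tool_pos"]))
E
```

```text
t 13.825 tcp [0.6167 0.0458 0.1381] F [-0.83 -0.53  0.28] yaw -177.19 tilt 0.14 g 0.226
shift [7.26 0.72 0.04] turn [-0.   -0.02 -0.04]
[ 0.15246188 -0.0042852 ]
```

Call:
jog_arm(
  targets=[
    [[0.3, 0.03, 0.02], [0, 0, 0], 10],
    [[0.6, 0.06, 0.02], [0, 0, 0], 10],
    [[1, 0.1, 0.02], [0, 0, 0], 10],
    [[1.4, 0.14, 0.02], [0, 0, 0], 10],
    [[1.8, 0.18, 0.02], [0, 0, 0], 10],
    [[2.2, 0.22, 0.02], [0, 0, 0], 10],
    [[2.6, 0.26, 0.02], [0, 0, 0], 10],
    [[3, 0.3, 0.02], [0, 0, 0], 10],
  ],
)

```text
time: 14.82
tool_pos: [0.5409, 0.0494, 0.1382]
tool_rot: [-0.001, -0.026, 1.0, -0.0]
contact_force: [0.7, 0.8, -1.0]
gripper_width: 0.223
grasp_force: 59.2
```

```bash
python3 - <<'E'
from foot import *
x,y=st2w(-.030,-.0045); go(x,y,.1375,183.1); print(w2st(state()["tool_pos"]))
E
```

```text
t 14.825 tcp [0.5409 0.0494 0.1382] F [ 0.73  0.76 -0.97] yaw -177.0 tilt 0.11 g 0.223
shift [4.24 0.44 0.04] turn [-0.   -0.01 -0.01]
[ 0.07655206 -0.00448468]
```

Call:
jog_arm(
  targets=[
    [[0.4, 0.04, 0.02], [0, 0, 0], 10],
    [[0.8, 0.08, 0.02], [0, 0, 0], 10],
    [[1.2, 0.12, 0.02], [0, 0, 0], 10],
    [[1.6, 0.16, 0.02], [0, 0, 0], 10],
    [[2, 0.2, 0.02], [0, 0, 0], 10],
    [[2.4, 0.24, 0.02], [0, 0, 0], 10],
    [[2.8, 0.28, 0.02], [0, 0, 0], 10],
    [[2.8, 0.28, 0.02], [0, 0, 0], 10],
  ],
)

```text
time: 15.82
tool_pos: [0.4704, 0.0528, 0.1375]
tool_rot: [-0.001, -0.026, 1.0, -0.0]
contact_force: [0.4, -0.7, -1.3]
gripper_width: 0.226
grasp_force: 59.2
```

```bash
python3 - <<'E'
from foot import *
x,y=st2w(-.030,-.0045); go(x,y,.1375,183.1); print(w2st(state()["tool_pos"]))
st,im,d=snap("wrist"); cv2.imwrite("pics/w4.png",cv2.resize(im[:,:,::-1],(800,600)))
E
```

```text
t 15.825 tcp [0.4704 0.0528 0.1375] F [ 0.44 -0.7  -1.27] yaw -176.99 tilt 0.16 g 0.226
shift [1.43 0.16 0.01] turn [-0.   -0.02 -0.01]
[ 0.00596965 -0.00468047]
```

View pics/w4.png

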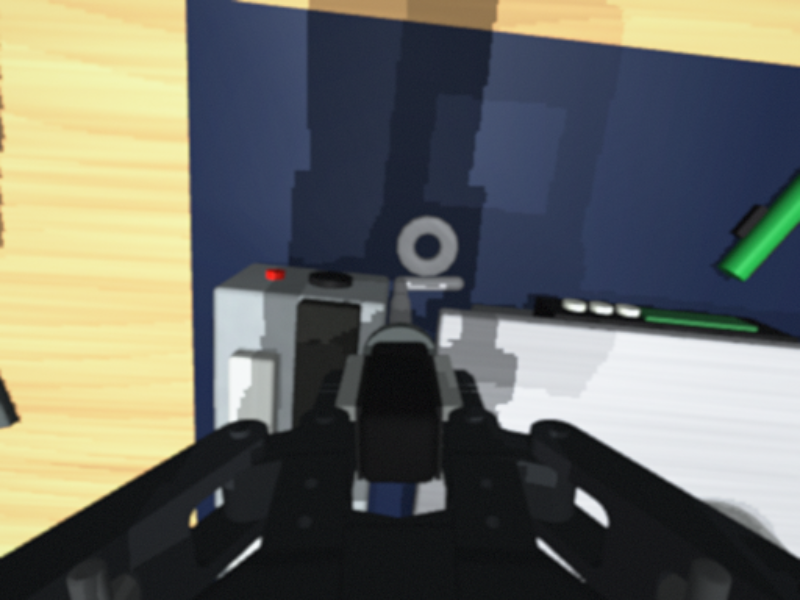

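The ring is out at (428,247), cupped by the foot. I'll push it 40 mm more, back off 10 mm and lift.

Call:
jog_arm(
  targets=[
    [[0.4, 0.04, 0], [0, 0, 0], 10],
    [[0.8, 0.08, 0], [0, 0, 0], 10],
    [[1.2, 0.12, 0], [0, 0, 0], 10],
    [[1.5, 0.16, 0], [0, 0, 0], 10],
    [[1.65, 0.17, 0], [0, 0, 0], 10],
    [[1.65, 0.17, 0], [0, 0, 0], 10],
    [[1.3, 0.14, 0], [0, 0, 0], 10],
    [[1.3, 0.14, -0.2], [0, 0, 0], 10],
  ],
)

```text
time: 16.88
tool_pos: [0.4391, 0.0545, 0.1427]
tool_rot: [-0.002, -0.026, 1.0, -0.0]
contact_force: [0.4, -0.3, -0.5]
gripper_width: 0.222
grasp_force: 59.2
```

Call:
jog_arm(
  targets=[
    [[0, 0, -0.8], [0, 0, 0], 10],
    [[0, 0, -2], [0, 0, 0], 10],
    [[0, 0, -3.5], [0, 0, 0], 10],
    [[0, 0, -5], [0, 0, 0], 10],
    [[0, 0, -6.5], [0, 0, 0], 10],
    [[0, 0, -7.5], [0, 0, 0], 10],
    [[0, 0, -7.5], [0, 0, 0], 10],
  ],
)

```text
time: 17.75
tool_pos: [0.4402, 0.0546, 0.3332]
tool_rot: [0.001, -0.026, 1.0, -0.0]
contact_force: [-0.4, -0.7, -1.9]
gripper_width: 0.231
grasp_force: 59.2
```

```bash
python3 - <<'E'
from foot import *
a=np.radians(12.4); p=np.array([.5012,-.2625])-.075*np.array([np.cos(a),np.sin(a)]); print(p)
go(p[0],p[1],.333,102.3)
st,im,d=snap("wrist"); P=cloud("wrist",d,st)
hsv=cv2.cvtColor(im,cv2.COLOR_RGB2HSV); q=w2st([0,0]); 
S=np.stack([np.cos(YS)*(P[...,0]-OS[0])+np.sin(YS)*(P[...,1]-OS[1]),-np.sin(YS)*(P[...,0]-OS[0])+np.cos(YS)*(P[...,1]-OS[1])],-1)
m=(S[...,0]<-.005)&(S[...,0]>-.11)&(abs(S[...,1])<.08)&(P[...,2]<.03)&(P[...,2]>-.01)&(hsv[...,1]<60)&(hsv[...,2]>60)
print(m.sum(),cv2.minEnclosingCircle(S[m].astype(np.float32)),np.median(P[m][:,2]))
cv2.imwrite("pics/w5.png",cv2.resize(im[:,:,::-1],(800,600)))
E
```

```text
[ 0.42794958 -0.27860515]
t 17.75 tcp [0.4402 0.0546 0.3332] F [-0.41 -0.72 -1.87] yaw -176.99 tilt 0.17 g 0.231
shift [  1.19 -13.28   0.02] turn [1.000e-02 2.000e-02 1.009e+01]
431 ((-0.060897812247276306, 0.008784906007349491), 0.019739296287298203) 0.011202776065808995
```

View pics/w5.png

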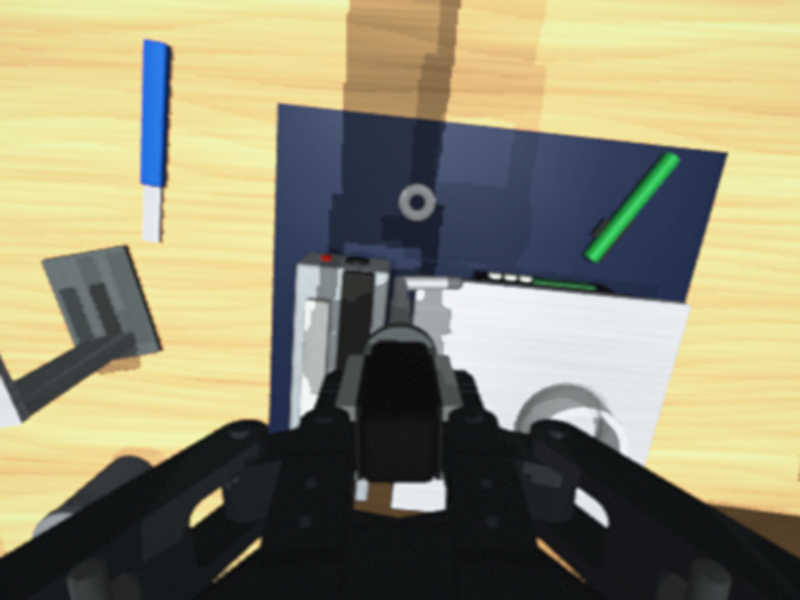

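The ring lies flat at station (-0.061, +0.009), wholly clear. Next I'll bring the hook back to the rack.

Call:
jog_arm(
  targets=[
    [[0.1, -1.5, 0], [0, 0, 1], 10],
    [[0.3, -3.3, 0], [0, 0, 2.2], 10],
    [[0.5, -5.2, 0], [0, 0, 3.4], 10],
    [[0.7, -7.1, 0], [0, 0, 4.6], 10],
    [[0.8, -9, 0], [0, 0, 5.8], 10],
    [[1, -10.9, 0], [0, 0, 7], 10],
    [[1.1, -12.4, 0], [0, 0, 8.2], 10],
    [[1.2, -13.3, 0], [0, 0, 9.2], 10],
  ],
)

```text
time: 18.8
tool_pos: [0.4256, -0.2803, 0.3277]
tool_rot: [-0.003, 0.58, 0.814, -0.001]
contact_force: [0.6, 0.6, -1.1]
gripper_width: 0.226
grasp_force: 59.3
```

Call:
jog_arm(
  targets=[
    [[0, 0, 0], [0, 0, 0.8], 10],
    [[0, 0, 0], [0, 0, 0.9], 10],
    [[0, 0, 0], [0, 0, 0.9], 10],
    [[0, 0, 0], [0, 0, 0.9], 10],
    [[0, 0, 0], [0, 0, 0.9], 10],
  ],
)

```text
time: 19.42
tool_pos: [0.4266, -0.2787, 0.3306]
tool_rot: [-0.001, 0.628, 0.779, -0.001]
contact_force: [0.2, -0.3, -1.2]
gripper_width: 0.224
grasp_force: 59.3
```

```bash
python3 - <<'E'
from foot import *
go(.428,-.2786,.2060,102.3)
st,im,d=snap("wrist"); foot("wrist",d,st,12.3)
P=cloud("wrist",d,st); f=(abs(P[...,2]-.170)<.006)&(np.hypot(P[...,0]-.526,P[...,1]+.256)<.08)
print(f.sum(),cv2.minAreaRect(P[f][:,:2].astype(np.float32)))
E
```

```text
t 19.425 tcp [ 0.4266 -0.2787  0.3306] F [ 0.17 -0.26 -1.16] yaw 102.26 tilt 0.11 g 0.224
shift [-0.    0.06  4.98] turn [-0.01  0.   -0.01]
wrist 680 minZ [-0.16 -0.16 -0.16 -0.16 -0.16] shank n 215 X -0.0011 Y 0.0045
-0.131 233 X -0.0042 0.0363 Y 0.0011
-0.125 108 X -0.0041 0.0361 Y 0.0009
-0.119 10 X -0.004 0.0023 Y 0.0035
-0.113 14 X -0.004 0.0022 Y 0.0034
-0.107 15 X -0.0048 0.0031 Y 0.0032
-0.101 21 X -0.0047 0.003 Y 0.0031
-0.095 12 X -0.0037 0.0021 Y 0.0035
-0.089 9 X -0.0044 0.0036 Y 0.0043
-0.083 28 X -0.0052 0.0035 Y 0.0042
-0.077 24 X -0.0051 0.0034 Y 0.0043
-0.071 30 X -0.0057 0.0033 Y 0.0041
-0.065 33 X -0.0056 0.004 Y 0.0042
-0.059 34 X -0.0055 0.0039 Y 0.0039
-0.053 37 X -0.0053 0.0037 Y 0.0042
-0.047 19 X -0.0045 0.0023 Y 0.0047
3897 ((0.5261563062667847, -0.2585833668708801), (0.10168357938528061, 0.050404805690050125), 13.133974075317383)
```

Call:
jog_arm(
  targets=[
    [[-0.08, 0.04, 1], [0, 0, 0], 10],
    [[-0.08, 0.04, 2.2], [0, 0, 0], 10],
    [[-0.08, 0.04, 3.4], [0, 0, 0], 10],
    [[-0.08, 0.04, 4.4], [0, 0, 0], 10],
    [[-0.08, 0.04, 4.95], [0, 0, 0], 10],
    [[-0.08, 0.04, 4.95], [0, 0, 0], 10],
    [[-0.08, 0.04, 4.95], [0, 0, 0], 10],
    [[-0.08, 0.04, 4.95], [0, 0, 0], 10],
  ],
)

```text
time: 20.48
tool_pos: [0.4283, -0.2813, 0.2083]
tool_rot: [0.001, 0.628, 0.778, -0.001]
contact_force: [0.2, 0.1, -0.6]
gripper_width: 0.222
grasp_force: 59.3
```

```bash
python3 - <<'E'
from foot import *
go(.5013,-.2644,.2065,102.3)
E
```

```text
t 20.475 tcp [ 0.4283 -0.2813  0.2083] F [ 0.16  0.11 -0.65] yaw 102.21 tilt 0.12 g 0.222
shift [0.04 3.   0.07] turn [-0.    0.01 -0.01]
```

Call:
jog_arm(
  targets=[
    [[0.04, 0.4, 0], [0, 0, 0], 10],
    [[0.04, 1, 0], [0, 0, 0], 10],
    [[0.04, 1.6, 0], [0, 0, 0], 10],
    [[0.04, 2.2, 0], [0, 0, 0], 10],
    [[0.04, 2.7, 0], [0, 0, 0], 10],
    [[0.04, 3, 0], [0, 0, 0], 10],
    [[0.04, 3, 0], [0, 0, 0], 10],
    [[0.04, 3, 0], [0, 0, 0], 10],
  ],
)

```text
time: 21.48
tool_pos: [0.5006, -0.264, 0.2066]
tool_rot: [-0.001, 0.628, 0.778, -0.001]
contact_force: [0.5, -0.6, -1.0]
gripper_width: 0.225
grasp_force: 59.4
```

```bash
python3 - <<'E'
from foot import *
go(.5013,-.2644,.1865,102.3)
E
```

```text
t 21.475 tcp [ 0.5006 -0.264   0.2066] F [ 0.47 -0.56 -1.02] yaw 102.19 tilt 0.13 g 0.225
shift [-0.02  0.03  0.8 ] turn [-0.02  0.   -0.01]
```

Call:
jog_arm(
  targets=[
    [[0, 0.02, 0.2], [0, 0, 0], 10],
    [[0, 0.02, 0.4], [0, 0, 0], 10],
    [[0, 0.02, 0.6], [0, 0, 0], 10],
    [[0, 0.02, 0.74], [0, 0, 0], 10],
    [[0, 0.02, 0.74], [0, 0, 0], 10],
  ],
)

```text
time: 22.1
tool_pos: [0.501, -0.2637, 0.1876]
tool_rot: [-0.001, 0.628, 0.778, -0.001]
contact_force: [-0.2, 0.7, -2.6]
gripper_width: 0.224
grasp_force: 59.4
```

Call:
jog_arm(
  targets=[
    [[0, 0, 0.04], [0, 0, 0], 10],
    [[0, 0, 0.06], [0, 0, 0], 10],
    [[0, 0, 0.06], [0, 0, 0], 10],
  ],
)

```text
time: 22.48
tool_pos: [0.5013, -0.2639, 0.1868]
tool_rot: [-0.001, 0.628, 0.778, -0.001]
contact_force: [-0.0, -0.6, -0.5]
gripper_width: 0.225
grasp_force: 59.4
```

Call:
jog_arm(
  targets=[
    [[0, 0, 0], [0, 0, 0], 30],
    [[0, 0, 0], [0, 0, 0], 50],
    [[0, 0, 0], [0, 0, 0], 80],
    [[0, 0, 0], [0, 0, 0], 100],
    [[0, 0, 0], [0, 0, 0], 100],
    [[0, 0, 0], [0, 0, 0], 100],
    [[0, 0, 0], [0, 0, 0], 100],
    [[0, 0, 0], [0, 0, 0], 100],
  ],
)

```text
time: 23.48
tool_pos: [0.5013, -0.2639, 0.1867]
tool_rot: [-0.001, 0.628, 0.778, -0.001]
contact_force: [-0.2, 0.7, 0.3]
gripper_width: 1.002
grasp_force: 0.0
```

Call:
jog_arm(
  targets=[
    [[0, 0, -0.8], [0, 0, 0], 100],
    [[0, 0, -2], [0, 0, 0], 100],
    [[0, 0, -3.5], [0, 0, 0], 100],
    [[0, 0, -5], [0, 0, 0], 100],
    [[0, 0, -6], [0, 0, 0], 100],
    [[0, 0, -6], [0, 0, 0], 100],
    [[0, 0, -6], [0, 0, 0], 100],
    [[0, 0, -6], [0, 0, 0], 100],
  ],
)

```text
time: 24.48
tool_pos: [0.501, -0.2634, 0.3348]
tool_rot: [-0.002, 0.628, 0.778, -0.001]
contact_force: [0.1, -0.1, -0.2]
gripper_width: 0.997
grasp_force: 0.0
```

```bash
python3 - <<'E'
from foot import *
go(.5013,-.2644,.3365,102.3)
st,im,d=snap("wrist")
P=cloud('wrist',d,st); h=(P[...,2]>.215)&(P[...,2]<.245)&(np.hypot(P[...,0]-.5,P[...,1]+.26)<.04)
print(h.sum(),cv2.minAreaRect(P[h][:,:2].astype(np.float32)),np.median(P[h][:,2]))
st,im,d=snap("top"); P=cloud("top",d); hsv=cv2.cvtColor(im,cv2.COLOR_RGB2HSV)
dx=P[...,0]-OS[0]; dy=P[...,1]-OS[1]; X=np.cos(YS)*dx+np.sin(YS)*dy; Y=-np.sin(YS)*dx+np.cos(YS)*dy
m=(X<-.01)&(X>-.11)&(abs(Y)<.08)&(hsv[...,1]<70)&(hsv[...,2]>70); print("ring",m.sum(),X[m].mean(),Y[m].mean(),np.median(P[m][:,2]))
E
```

```text
t 24.475 tcp [ 0.501  -0.2634  0.3348] F [ 0.08 -0.13 -0.22] yaw 102.21 tilt 0.26 g 0.997
shift [-0.04  0.   -0.07] turn [-0.03 -0.01 -0.01]
553 ((0.4995277523994446, -0.2635219097137451), (0.01958608627319336, 0.01935378462076187), 12.080338478088379) 0.23021558152235594
ring 291 -0.06801735987815405 -0.006211819653110425 1.5041927043206358
```

The hook hangs at its original spot, handle top at 0.230 m, and nothing has touched the ring since it was last measured. I'm handing the job in.

```bash
python3 -c "
from plant import *
print(job_done())"
```

```text
the job is handed in; nothing more can be done
None
```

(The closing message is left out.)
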